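# Tip the mixing palette over against the step

## Task

The mixing palette was left lying wells down on the black mat. Without gripping or lifting it, push it with the fingertips against the step of the raised metal deck until it tips up on its edge and goes over onto the deck, wells up, then push it on across the deck until its edge sits flush along the back rail. It must finish wholly on the deck, and the jar, the bur block and the tooth model must be left where they stand.

Things in the scene. Friction and masses are not known exactly. Their poses are not given: they have to be found in the camera images.
- station: Fixed two-level station. Origin: foot of the step at bench height, mid-width; +x from mat to deck (away from the robot, yaw up to 0.3 rad), +y along the step, z up. x<0: black rubber mat 170 x 170 mm, top z=3 mm. x=0: upright step face from the mat to z=17 mm. x=0 to 95 mm: flat aluminium deck, top z=17 mm. x=95 to 110 mm: back rail, top z=29 mm. Deck and rail 180 mm wide, open sides.
- step_edge (a point): Middle of the step's upper edge, at deck height. Pushed against the step, the palette can be tipped: a fingertip pressing its opposite edge with 5 to 10 N (rubber-like friction) and rising takes that edge up, and the palette pivots at the step. Once within 0.1 rad of upright it stands by itself against this edge, its foot on the mat, and topples onto the deck when its top is pushed on.
- rail_foot (a point): Middle of the line where the deck meets the front face of the back rail, 95 mm from the step edge.
- palette: Loose white plastic slab 75 (x) x 110 (y) x 12 (z) mm, square edges, 60 to 130 g; six round wells 26 mm wide, 6 mm deep in one broad face. Starts flat on the mat, wells down, +x edge 8 to 36 mm short of the step, x axis within 0.2 rad of the station's. Origin: centre of the wells face (underside at the start); z points to the plain back (up at the start, down once turned over).
- palette_center (a point): Middle of the palette's body, 6 mm from both faces.
- palette_lead (a point): Middle of the palette's edge face at its +x side (the side towards the step at the start), 37.5 mm from the centre; the near end when turned over.
- palette_trail (a point): Middle of the palette's edge face at its -x side (the side away from the step at the start), 37.5 mm from the centre; ends at the rail.
- jar: Bystander: closed round white jar with a lid, 48 mm across, 50 mm high, standing on the bench beside the station on its +y side. Origin: centre of the underside.
- bur_block: Bystander: aluminium block 50 x 60 x 22 mm with short burs standing in it to 43 mm height, on the bench on the -y side of the station. Origin: centre of the underside.
- tooth_model: Bystander: tooth model, reddish block 50 x 56 x 16 mm with a horseshoe of white teeth to 27 mm height, on the bench beside the station. Origin: centre of the underside.

How it is judged:
By the outcome, as a careful person would: the job done as asked, in the order asked, and still so for the second after the job is handed in, with the robot touching nothing.
It also fails if it takes over 58 s, if anything falls off the work surface, if the arm or the gripper's body presses on something with over 40 N, if the wrist force passes 120 N, or if a joint passes its speed limit or range.

## Robot

A 6-joint arm with a two-finger parallel gripper is mounted at the origin on the work surface. World frame = base frame: x ahead of the robot, y to its left, z up, the work surface at z = 0. Lengths are in m, angles in degrees, forces in N, time in s.
With the tool pointing down it reaches from about 0.4 to 0.825 m from the base axis. Payload 7 kg.
Tool frame: the origin (TCP) lies midway between the tips of the shut fingers; the grasp point (between the pads) lies 19 mm behind it; z points along the fingers, y is the direction in which the jaws open and shut (so a half turn about z gives the same grasp; the last joint's range is limited). The gripper opens to 88 mm and grips with 3 to 60 N. Pads are 19 mm wide; open, the fingers measure 130 mm over their backs; the gripper's body (78 mm by 193 mm) begins 47 mm behind the grasp point.
Start: joints at [16.507, 20.546, 0.682, 0, -70.136, -16.507], TCP at [0.675, -0, 0.227] pointing down, gripper open.
Joint ranges: [-176.03, 176.03], [-82.01, 121.73], [-58.28, 71.71], [-173.87, 95.51], [-174.79, -0.11], [-173.66, 173.66]. Speed limits (degrees/s): [136.94, 136.94, 172.46, 180, 180, 180].

## Interface

Orientations are given as a 3x3 rotation matrix whose columns are the frame's x, y, z axes.
In Python, from rig import robot gives the robot as it stands. Calls block until the motion is done:
- robot.goto(position, orientation): joint-space move of the TCP to a pose.
- robot.servo_line(position, ori=None, speed=0.15): straight line of the TCP; ori=None keeps the orientation; speed is the mean speed in m/s.
- robot.movej(angles): joint-space move.
- robot.move_gripper(opening): opening from 0.0 (shut) to 1.0 (fully open); the grip force is fixed at half the most; returns when the fingers have stopped.
- robot.dwell(seconds).
- robot.ik(position, orientation): joint angles nearest the present ones, or None.
- robot.grab_frame(name): name is "scene" or "side" or "wrist"; returns (picture, depth): 480x640x3 uint8, red, green, blue; 480x640 float32, m along the optical axis (not along the pixel's ray), 0 where there is no reading.
- robot.camera_info(name): a dict with "vfov" (degrees; the focal length in pixels is half the picture's height over the tangent of half this angle, whatever the lens; pixels are square), "cx", "cy" (the principal point, pixels), "view" (4x4, takes a point from world to camera coordinates); the wrist camera has in their place "T_tool_cam" (4x4, takes a point from camera to tool coordinates, whose origin is the TCP and whose axes are the flange's). Camera axes: x right, y down, z forward; pixel columns grow to the right and rows downward; lengths in m; the calibration is good to about 2 mm. A picture is of the moment at which its call begins: read the wrist's pose just before it. camera_info takes no time and is no camera call.
A pose or a line that the arm cannot do raises robot.Unreachable and nothing moves.
- robot.job_done(): hands the job in, once; it reports no verdict.
Readings, each from a call of its own:
- robot.read_t(): time.
- robot.read_qpos(): joint angles.
- robot.read_qvel(): joint speeds.
- robot.read_effort(): joint torques, N m.
- robot.read_position(): TCP position.
- robot.read_tcp_rot(): TCP orientation.
- robot.read_force(): force on the tool from outside, world axes, zero at the start.
- robot.read_ft_torque(): the same for the moment, N m.
- robot.read_grip_width(): opening from 0.0 (shut) to 1.0 (fully open).
Only numpy, scipy, OpenCV 4.12 (cv2) and the standard library are available. Lean on these libraries where they do the work, as an engineer would, in place of code of your own. Each camera call takes 0.05 s, during which the arm holds its last target. There are 200 camera calls.

## Working session

There is one attempt and no reset: what is moved stays moved. The work goes in short steps, each a Python script; the robot and the scene stay as the last script left them, time stands still between calls to the robot, and variables do not carry over. Pictures are saved under pics/ and viewed, about 8 in all and at most 12, crops included, and the job is handed in when it is done.

```bash
mkdir -p pics; ls; python3 - <<'E'
from rig import robot
import cv2,numpy as np
for n in ["scene","side","wrist"]:
    p,d=robot.grab_frame(n); cv2.imwrite(f"pics/{n}0.png",p[:,:,::-1]); np.save(f"pics/{n}0.npy",d)
    print(n,robot.camera_info(n))
print(robot.read_t(),robot.read_position(),robot.read_tcp_rot(),robot.read_force())
E
```

```text
pics
scene {'vfov': 45.59593150519317, 'cx': 322.85151051481745, 'cy': 237.34442472205953, 'view': array([[-0.26496309,  0.96412831, -0.01584832,  0.13823409],
       [ 0.7816757 ,  0.20513953, -0.58898292, -0.46159864],
       [-0.56460399, -0.16844698, -0.80799007,  1.4059942 ],
       [ 0.        ,  0.        ,  0.        ,  1.        ]])}
side {'vfov': 49.02782025938509, 'cx': 318.5099207417936, 'cy': 238.4781042303138, 'view': array([[ 0.74632922, -0.66534148, -0.01770331, -0.44083998],
       [-0.52304067, -0.56984289, -0.63380403,  0.37441569],
       [ 0.41160801,  0.48228602, -0.77329105,  0.58833742],
       [ 0.        ,  0.        ,  0.        ,  1.        ]])}
wrist {'vfov': 61.53645476935117, 'cx': 319.61142174581784, 'cy': 238.09766884986348, 'T_tool_cam': array([[-2.58830595e-04, -9.50961407e-01, -3.09309450e-01,
         8.38738460e-02],
       [ 9.99999966e-01, -2.57125218e-04, -4.62786606e-05,
        -2.26579054e-04],
       [-3.55220396e-05, -3.09309451e-01,  9.50961441e-01,
        -1.57786773e-01],
       [ 0.00000000e+00,  0.00000000e+00,  0.00000000e+00,
         1.00000000e+00]])}
0.15 [ 6.74632408e-01 -1.36253115e-05  2.25827654e-01] [[-7.38143741e-05 -9.99999148e-01 -1.30304734e-03]
 [-9.99999989e-01  7.39802138e-05 -1.27222927e-04]
 [ 1.27319218e-04  1.30303793e-03 -9.99999143e-01]] [-0.30387412 -0.43117136  0.1937435 ]
```

View pics/scene0.png

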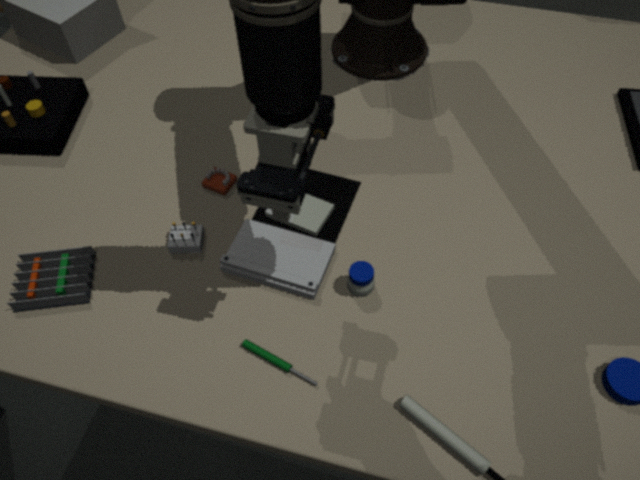

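View pics/side0.png

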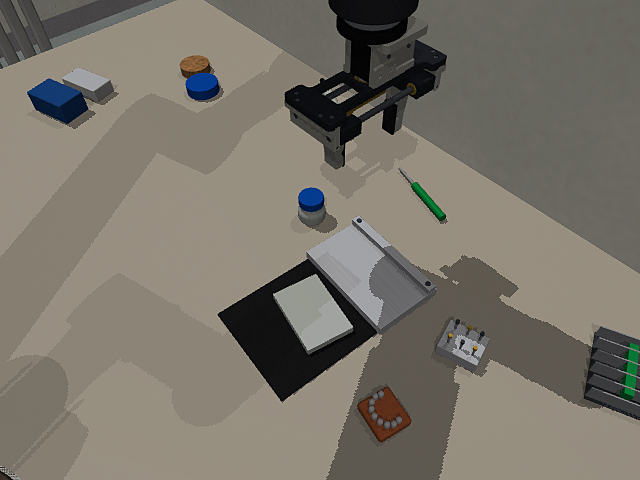

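```bash
cat > h.py <<'E'
import numpy as np,cv2
from rig import robot
def cloud(n,d,V=None,info=None):
    i=info or robot.camera_info(n); f=240/np.tan(np.radians(i['vfov']/2))
    v,u=np.mgrid[:480,:640]; P=np.stack([(u-i['cx'])/f*d,(v-i['cy'])/f*d,d],-1)
    V=np.linalg.inv(i['view']) if V is None else V
    return P@V[:3,:3].T+V[:3,3]
def pix2plane(n,uv,z):
    i=robot.camera_info(n); f=240/np.tan(np.radians(i['vfov']/2)); M=np.linalg.inv(i['view'])
    uv=np.atleast_2d(uv).astype(float)
    r=np.c_[(uv[:,0]-i['cx'])/f,(uv[:,1]-i['cy'])/f,np.ones(len(uv))]@M[:3,:3].T
    return M[:3,3]+r*((z-M[2,3])/r[:,2])[:,None]
E
python3 - <<'E'
from h import *
np.set_printoptions(precision=4,suppress=True)
p=cv2.imread("pics/side0.png"); d=np.load("pics/side0.npy"); W=cloud("side",d)
print("palette",pix2plane("side",[(275,292),(317,275),(353,325),(310,352)],.015))
print("mat",pix2plane("side",[(219,316),(283,398),(376,333),(308,262)],.003))
print("step",pix2plane("side",[(308,252),(380,328)],.017))
print("rail top back",pix2plane("side",[(360,217),(436,289)],.029))
print("jar,bur,tooth",pix2plane("side",[(312,212),(463,345),(384,415)],[.02,.02,.016][0]))
g=cv2.cvtColor(p,cv2.COLOR_BGR2GRAY)
m=np.zeros((480,640),np.uint8); cv2.fillPoly(m,[np.array([(222,316),(283,395),(372,330),(308,266)])],1)
# mat plane z, palette plane z
zm=W[...,2][(m>0)&(g<40)]; print("mat z",np.median(zm))
pm=((m>0)&(g>100)&(abs(W[...,2]-.015)<.006)).astype(np.uint8)
pm=cv2.morphologyEx(pm,cv2.MORPH_OPEN,np.ones((3,3)))
print("pal z",np.median(W[...,2][pm>0]),pm.sum())
v,u=np.nonzero(pm); X=pix2plane("side",np.c_[u,v],.015)[:,:2]
print(cv2.minAreaRect((X*1000).astype(np.float32)))
for c in [(340,260),(400,270),(300,300),(250,320)]: print(c,W[c[1],c[0]],g[c[1],c[0]])
cv2.imwrite("pics/crop.png",cv2.resize(p[200:420,200:500],None,fx=2.6,fy=2.6))
E
```

```text
palette [[ 0.5202  0.02    0.015 ]
 [ 0.5884  0.0006  0.015 ]
 [ 0.568  -0.1008  0.015 ]
 [ 0.4937 -0.0913  0.015 ]]
mat [[ 0.4354  0.05    0.003 ]
 [ 0.426  -0.1132  0.003 ]
 [ 0.5887 -0.1282  0.003 ]
 [ 0.6002  0.0361  0.003 ]]
step [[ 0.6068  0.043   0.017 ]
 [ 0.5924 -0.1312  0.017 ]]
rail top back [[ 0.7132  0.0329  0.029 ]
 [ 0.6956 -0.1455  0.029 ]]
jar,bur,tooth [[ 0.667   0.1017  0.02  ]
 [ 0.657  -0.2286  0.02  ]
 [ 0.504  -0.2236  0.02  ]]
mat z 0.0032397694727964166
pal z 0.015194753094046332 3210
((540.324462890625, -41.520347595214844), (109.91250610351562, 74.93350219726562), 77.96251678466797)
(340, 260) [ 0.6332 -0.0039  0.0179] 164
(400, 270) [ 0.6884 -0.0813  0.0185] 89
(300, 300) [ 0.5389 -0.0167  0.0153] 152
(250, 320) [0.4655 0.0128 0.0036] 17
```

View pics/crop.png

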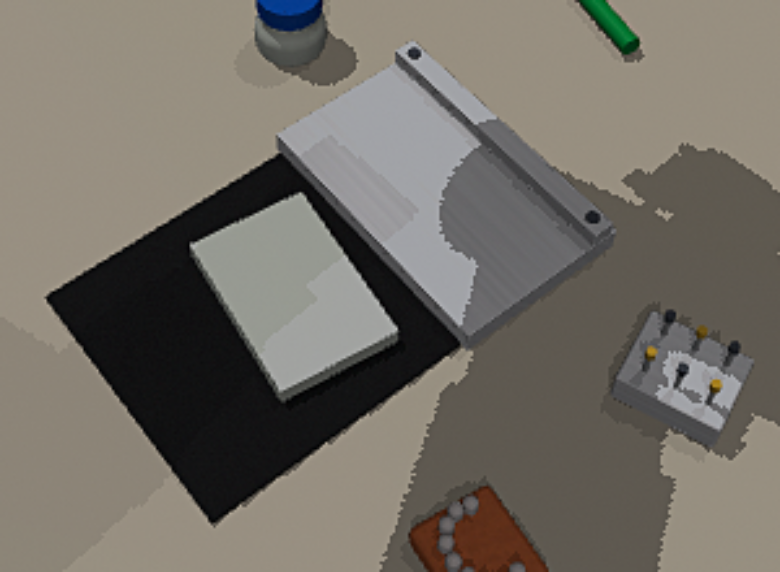

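```bash
cat >> h.py <<'E'
import json,os
if os.path.exists("st.json"):
    S=json.load(open("st.json")); yaw=S['yaw']; O=np.array(S['O'])
    ex=np.array([np.cos(yaw),np.sin(yaw),0]); ey=np.array([-np.sin(yaw),np.cos(yaw),0]); ez=np.array([0,0,1.])
    # tool z down, tool x towards robot (-ex), tool y = ey
    R=np.c_[-ex,ey,-ez]
    def w(x,y,z): return np.r_[O,0]+x*ex+y*ey+z*ez
    def st(p): q=np.asarray(p)-np.r_[O,0]; return np.array([q@ex,q@ey,q[2]])
    def F(n=3):
        f=np.mean([robot.read_force() for _ in range(n)],0); return np.array([f@ex,f@ey,f[2]])
E
python3 - <<'E'
import numpy as np,json
from rig import robot
A=np.array([(-.17,.085),(-.17,-.085),(0,-.085),(0,.085),(0,.09),(0,-.09),(.11,.09),(.11,-.09)])
B=np.array([(.4354,.05),(.426,-.1132),(.5887,-.1282),(.6002,.0361),(.6068,.043),(.5924,-.1312),(.7132,.0329),(.6956,-.1455)])
a=A-A.mean(0);b=B-B.mean(0);yaw=np.arctan2((a[:,0]*b[:,1]-a[:,1]*b[:,0]).sum(),(a*b).sum())
c,s=np.cos(yaw),np.sin(yaw);Rm=np.array([[c,-s],[s,c]]);O=B.mean(0)-Rm@A.mean(0)
print(np.degrees(yaw),O,((B-A@Rm.T-O)*1e3).round(1).tolist())
json.dump(dict(yaw=yaw,O=O.tolist()),open("st.json","w"))
pc=Rm.T@(np.array([.5403,-.0415])-O); print("palette in station",pc,-12.04-np.degrees(yaw))
from h import *
for Rt in (R,np.c_[ex,-ey,-ez]): print(robot.ik(w(-.13,pc[1],.06),Rt),robot.ik(w(.03,pc[1],.06),Rt))
print([np.round(robot.read_force(),2) for _ in range(3)],robot.read_t())
E
```

```text
-4.8221967974462725 [ 0.59723441 -0.04577346] [[0.4, -3.2], [5.3, 3.0], [-1.4, 2.3], [-4.2, -2.8], [2.0, -0.9], [2.7, 4.3], [-1.2, -1.8], [-3.7, -0.8]]
palette in station [-0.05709212 -0.0005278 ] -7.217803202553727
[ 1.98146156e+01  1.18412309e+01 -3.70973152e+01 -2.54444375e-14
 -4.10614539e+01 -1.14636812e+02] [  13.30264617   24.73964332  -16.75256792    0.          -48.50778875
 -108.12484296]
[ 1.98146156e+01  1.18412309e+01 -3.70973152e+01  2.54444375e-14
 -4.10614539e+01  6.53631876e+01] [ 13.30264617  24.73964332 -16.75256792   0.         -48.50778875
  71.87515704]
[array([-0.3 , -0.43,  0.19]), array([-0.3 , -0.43,  0.19]), array([-0.3 , -0.43,  0.19])] 0.15
```

```bash
python3 - <<'E'
from h import *
robot.goto(w(-.135,0,.16),R)
T=np.eye(4);T[:3,:3]=robot.read_tcp_rot();T[:3,3]=robot.read_position()
p,d=robot.grab_frame("wrist"); cv2.imwrite("pics/w1.png",p[:,:,::-1]); np.savez("pics/w1.npz",d=d,T=T,p=p)
robot.move_gripper(.5)
print(robot.read_t(),st(T[:3,3]),robot.read_grip_width(),robot.read_force())
E
```

```text
2.6167 [-1.34496133e-01  1.59839428e-04  1.60253670e-01] 0.5046818771153411 [1.1417774  0.53259048 0.24656862]
```

View pics/w1.png

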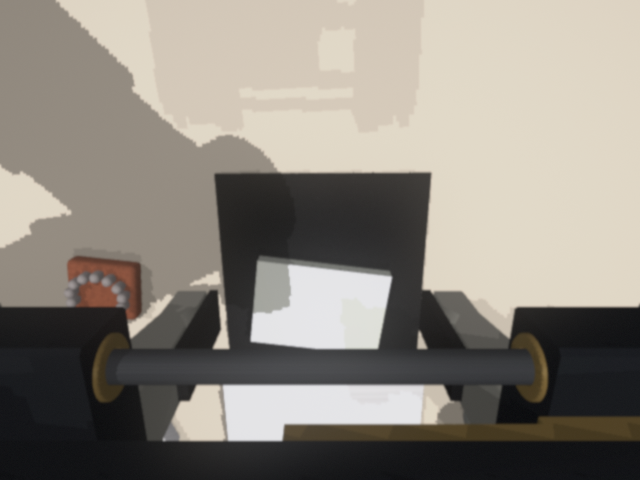

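```bash
python3 - <<'E'
from h import *
z=np.load("pics/w1.npz"); i=robot.camera_info("wrist"); f=240/np.tan(np.radians(i['vfov']/2)); M=z['T']@i['T_tool_cam']
for n,uv,h in [("matback L",(215,173),.003),("matback R",(430,172),.003),("trail",(258,258),.015),("trail",(391,272.5),.015),("tooth",(104,285),.016)]:
    r=M[:3,:3]@np.array([(uv[0]-i['cx'])/f,(uv[1]-i['cy'])/f,1]); print(n,st(M[:3,3]+r*(h-M[2,3])/r[2]).round(4))
robot.goto(w(-.130,0.001,.04),R)
robot.servo_line(w(-.130,0.001,.0055),speed=.05); robot.dwell(.2)
b=F(); print("bias",b,st(robot.read_position()),robot.read_t())
np.save("bias.npy",b)
x=-.130
while x<-.07:
    x+=.004 if x<-.09 else .0015
    robot.servo_line(w(x,.001,.0055),speed=.04); g=F(1)-b
    print(round(x,4),g.round(2),st(robot.read_position()).round(4),robot.read_t())
    if abs(g[0])>4: break
E
```

```text
matback L [-0.1695 -0.081   0.003 ]
matback R [-0.1704  0.0868  0.003 ]
trail [-0.1032 -0.0488  0.015 ]
trail [-0.0907  0.0587  0.015 ]
tooth [-0.0799 -0.1758  0.016 ]
bias [0.07079489 0.58446919 0.21570859] [-0.12981666  0.00107788  0.00574331] 4.2083
-0.126 [-0.47 -0.74 -1.05] [-0.1256  0.0011  0.0056] 4.4583
-0.122 [-0.85  0.4   0.67] [-0.1217  0.001   0.0055] 4.7083
-0.118 [ 0.02 -0.59 -1.15] [-0.1177  0.001   0.0055] 4.9583
-0.114 [ 0.09 -0.45 -0.31] [-0.1137  0.0011  0.0055] 5.2083
-0.11 [-0.95 -1.13 -0.36] [-0.1097  0.001   0.0055] 5.4583
-0.106 [0.29 0.49 0.73] [-0.1057  0.001   0.0055] 5.7083
-0.102 [ 0.09 -0.64  0.17] [-0.1016  0.0011  0.0055] 5.9583
-0.098 [ 0.49 -0.36 -0.04] [-0.0976  0.0011  0.0055] 6.2083
-0.094 [-0.16 -1.    0.19] [-0.0936  0.0011  0.0055] 6.4583
-0.09 [-1.06 -0.68 -0.17] [-0.0896  0.0011  0.0055] 6.7083
-0.0885 [ 0.86 -0.27  0.02] [-0.0884  0.001   0.0055] 6.9583
-0.087 [-0.19 -0.92 -0.28] [-0.0869  0.0011  0.0055] 7.2083
-0.0855 [-2.07 -1.17  0.27] [-0.086   0.0008  0.0054] 7.4583
-0.084 [-6.23  0.63  4.63] [-0.0858  0.0005  0.0052] 7.7083
```

```bash
python3 - <<'E'
from h import *
b=np.load("bias.npy"); h=.0025; off=.0025; lo=0
robot.servo_line(w(-.086+off,.001,.0055),speed=.03)
for deg in np.arange(0,88.1,2.5):
    t=np.radians(deg); c,s=np.cos(t),np.sin(t)
    x=-.012*s-.075*c+h*s-.011+off*c; z=.003+.075*s+h*c-off*s
    robot.servo_line(w(x,.001,z),speed=.03)
    g=F(1)-b; fr=-(c*g[0]-s*g[2]); ft=-(s*g[0]+c*g[2])
    q=st(robot.read_position())
    print(deg,"fr %.1f ft %.1f off %.2f"%(fr,ft,off*1e3),(q*1e3).round(1),((q-[x,.001,z])*1e3).round(1),robot.read_t())
    off=np.clip(off+np.clip(.0001*(8-fr),-.0005,.0005),0,.006)
    lo=lo+1 if fr<1.5 else 0
    if lo>=3 or fr>25: print("stop");break
p,d=robot.grab_frame("side"); cv2.imwrite("pics/s1.png",cv2.resize(p[120:420,160:560,::-1],None,fx=2,fy=2))
E
```

```text
0.0 fr 7.9 ft -6.2 off 2.50 [-85.8   0.5   5.1] [-2.3 -0.5 -0.4] 8.2083
2.5 fr 4.8 ft 2.1 off 2.51 [-85.8   0.4   8.2] [-1.9 -0.6 -0.5] 8.4667
5.0 fr 5.8 ft 1.6 off 2.83 [-85.6   0.5  11.4] [-1.9 -0.5 -0.4] 8.7167
7.5 fr 6.1 ft 1.0 off 3.04 [-85.5   0.5  14.5] [-1.9 -0.5 -0.3] 8.9667
10.0 fr 6.2 ft 1.4 off 3.23 [-85.2   0.5  17.6] [-1.9 -0.5 -0.3] 9.2167
12.5 fr 5.6 ft 1.6 off 3.42 [-84.8   0.5  20.6] [-1.9 -0.5 -0.3] 9.4667
15.0 fr 7.2 ft 1.4 off 3.66 [-84.3   0.5  23.6] [-1.9 -0.5 -0.3] 9.7167
17.5 fr 7.9 ft 0.7 off 3.74 [-83.8   0.5  26.5] [-1.9 -0.5 -0.3] 9.9667
20.0 fr 7.8 ft 2.5 off 3.75 [-83.1   0.5  29.4] [-1.9 -0.5 -0.3] 10.2167
22.5 fr 6.9 ft 1.6 off 3.77 [-82.3   0.5  32.3] [-1.9 -0.5 -0.2] 10.4667
25.0 fr 6.9 ft 2.1 off 3.88 [-81.5   0.5  35. ] [-2.1 -0.5 -0.3] 10.7167
27.5 fr 8.0 ft 2.0 off 3.99 [-80.6   0.4  37.7] [-2.2 -0.6 -0.3] 10.9667
30.0 fr 8.8 ft 2.2 off 3.99 [-79.6   0.4  40.3] [-2.4 -0.6 -0.3] 11.2167
32.5 fr 9.0 ft 2.3 off 3.91 [-78.5   0.4  43. ] [-2.4 -0.6 -0.3] 11.4667
35.0 fr 9.5 ft 3.0 off 3.81 [-77.3   0.4  45.6] [-2.5 -0.6 -0.3] 11.7167
37.5 fr 10.2 ft 
[... 805 characters left out ...]
1.3 off 2.42 [-49.8   0.8  71. ] [ 0.5 -0.2  1.1] 14.7167
67.5 fr 8.5 ft 1.6 off 2.31 [-46.8   0.8  72.4] [ 0.8 -0.2  1.3] 14.9667
70.0 fr 8.8 ft 0.6 off 2.26 [-43.7   0.9  73.6] [ 1.1 -0.1  1.4] 15.2167
72.5 fr 7.4 ft 0.4 off 2.17 [-40.6   0.9  74.7] [ 1.3 -0.1  1.5] 15.4667
75.0 fr 8.1 ft 0.9 off 2.23 [-37.4   0.9  75.6] [ 1.6 -0.1  1.7] 15.7167
77.5 fr 9.0 ft 0.8 off 2.22 [-34.2   1.   76.3] [ 1.8 -0.   1.7] 15.9667
80.0 fr 8.0 ft -0.0 off 2.12 [-31.   1.  77.] [2.1 0.  1.8] 16.2167
82.5 fr 8.4 ft -0.3 off 2.12 [-27.6   1.1  77.5] [2.3 0.1 1.9] 16.4667
85.0 fr 7.7 ft 0.5 off 2.08 [-24.3   1.1  77.8] [2.5 0.1 2. ] 16.7167
87.5 fr 8.2 ft 0.5 off 2.12 [-20.9   1.1  78. ] [2.7 0.1 2.1] 16.975
```

View pics/s1.png

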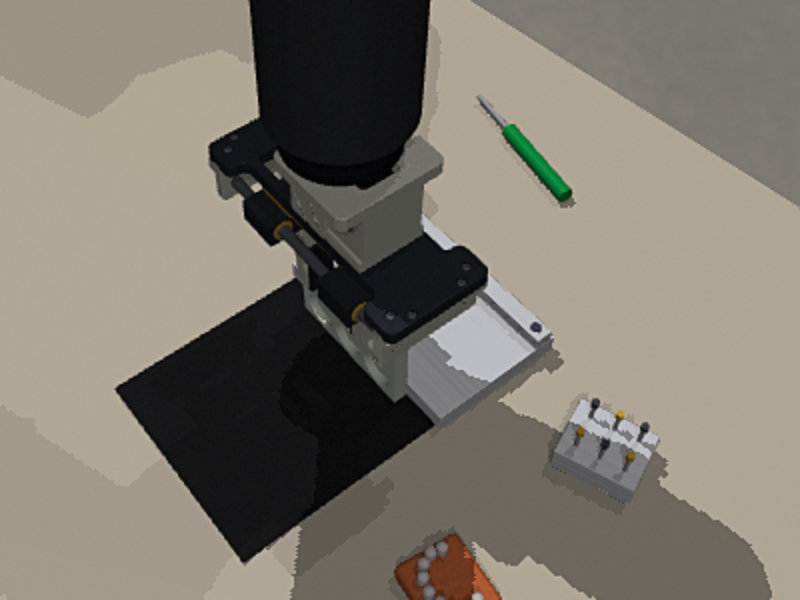

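```bash
python3 - <<'E'
from h import *
q=st(robot.read_position())
robot.servo_line(w(q[0],.001,.095),speed=.03)
robot.servo_line(w(-.075,.001,.10),speed=.1)
p,d=robot.grab_frame("side"); np.save("pics/s2.npy",d)
cv2.imwrite("pics/s2.png",cv2.resize(p[120:420,160:560,::-1],None,fx=2,fy=2)); print(robot.read_t())
W=cloud("side",d).reshape(-1,3); s=np.array([st(a) for a in W[::7]])
m=(s[:,0]>-.03)&(s[:,0]<.04)&(abs(s[:,1])<.055)&(s[:,2]>.025)&(s[:,2]<.085)
print(m.sum(),np.percentile(s[m],[2,50,98],0).round(4))
E
```

```text
18.5583
44 [[-0.0117 -0.0511  0.0265]
 [-0.0086 -0.0487  0.0496]
 [-0.     -0.0287  0.079 ]]
```

View pics/s2.png

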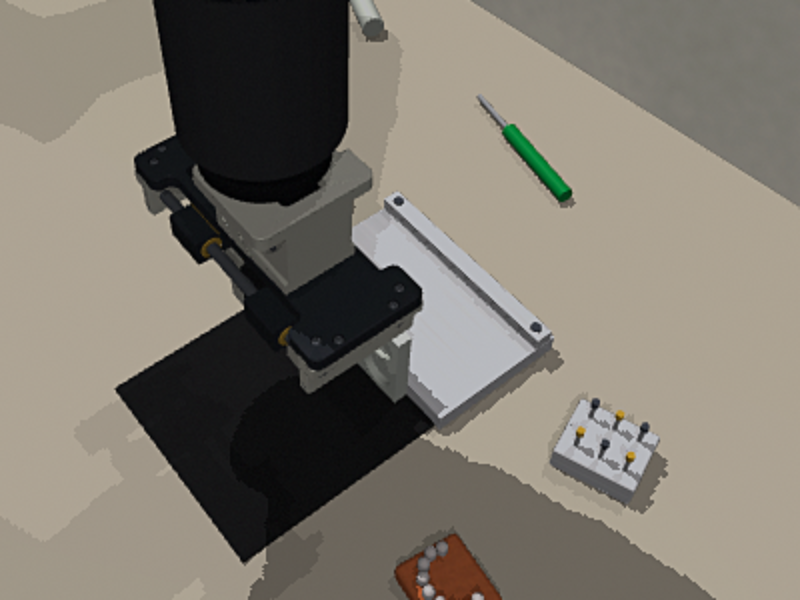

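```bash
python3 - <<'E'
from h import *
robot.servo_line(w(-.055,.001,.066),speed=.08)
robot.servo_line(w(-.027,.001,.066),speed=.05)
b=F(); print(b,robot.read_t())
for x in np.arange(-.024,.013,.003):
    robot.servo_line(w(x,.001,.066),speed=.03); print(round(x,3),(F()-b).round(1),st(robot.read_position()).round(4),robot.read_t())
robot.servo_line(w(-.02,.001,.10),speed=.15)
robot.servo_line(w(-.10,.001,.10),speed=.15)
p,d=robot.grab_frame("side"); np.save("pics/s3.npy",d)
cv2.imwrite("pics/s3.png",cv2.resize(p[120:420,160:560,::-1],None,fx=2,fy=2)); print(robot.read_t())
E
```

```text
[ 0.31116505 -0.13200196 -0.62296693] 19.9083
-0.024 [-0.4 -0.6  0.3] [-0.0239  0.001   0.066 ] 20.1583
-0.021 [0.3 0.1 1. ] [-0.0209  0.001   0.066 ] 20.4083
-0.018 [0.4 0.7 0.1] [-0.0178  0.001   0.066 ] 20.6583
-0.015 [-0.5  0.3  0.4] [-0.0148  0.001   0.066 ] 20.9083
-0.012 [-0.9  0.2  0.6] [-0.0118  0.001   0.066 ] 21.1583
-0.009 [-0.1 -0.2  0.1] [-0.0088  0.001   0.066 ] 21.4083
-0.006 [-0.2  0.1  0.5] [-0.0058  0.001   0.066 ] 21.6583
-0.003 [-1.3  0.3  0.6] [-0.0028  0.001   0.066 ] 21.9083
-0.0 [-0.8 -0.2  0.9] [0.0001 0.001  0.0659] 22.1583
0.003 [-0.4  0.6  0.5] [0.0032 0.001  0.066 ] 22.4083
0.006 [ 0.1 -0.1 -0.1] [0.0062 0.001  0.066 ] 22.6583
0.009 [-0.7  0.5 -0.1] [0.0092 0.001  0.066 ] 22.9083
0.012 [-1.  -0.4  0.5] [0.0122 0.001  0.066 ] 23.1583
24.35
```

View pics/s3.png

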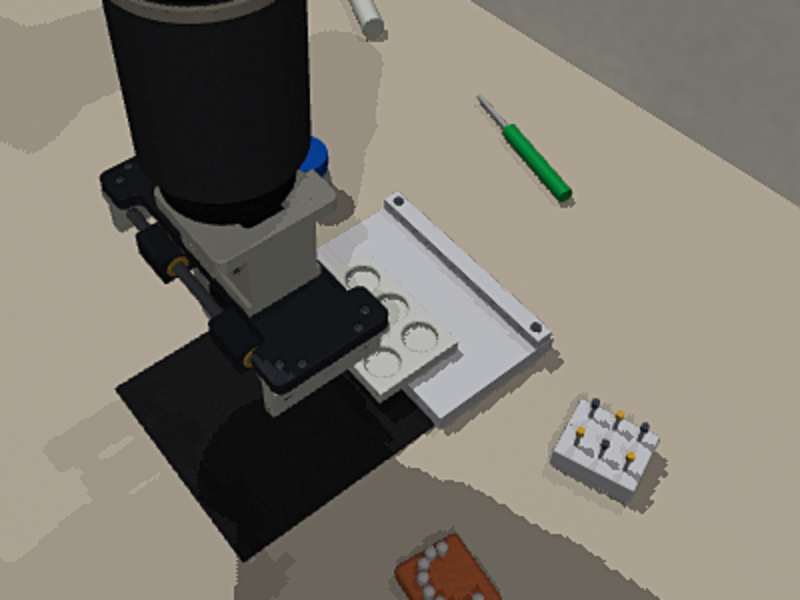

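```bash
python3 - <<'E'
from h import *
robot.servo_line(w(-.065,.001,.05),speed=.1)
robot.servo_line(w(-.065,.001,.0215),speed=.06); robot.dwell(.1)
b=F(); print(b,robot.read_t()); x=-.065; k=0
while x<.016:
    x+=.004 if x<.0 else .001
    robot.servo_line(w(x,.001,.0215),speed=.03); g=F()-b
    if x>-.005: print(round(x,4),g.round(1),st(robot.read_position()).round(4),robot.read_t())
    if g[0]<-6: break
q=st(robot.read_position())
robot.servo_line(w(q[0]-.03,.001,.03),speed=.06)
robot.servo_line(w(-.16,.001,.16),speed=.2)
p,d=robot.grab_frame("side"); np.savez("pics/s4.npz",d=d,p=p)
cv2.imwrite("pics/s4.png",cv2.resize(p[160:380,260:560,::-1],None,fx=2.6,fy=2.6)); print(robot.read_t())
E
```

```text
[0.61359556 0.34282351 0.84242231] 25.8333
-0.005 [-0.8 -0.8 -0.7] [-0.0047  0.001   0.0215] 30.0833
-0.001 [-1.3 -0.7 -0.7] [-0.0007  0.001   0.0215] 30.3667
0.003 [-1.3 -0.4 -0. ] [0.0033 0.001  0.0215] 30.65
0.004 [-0.9 -0.4 -0.4] [0.0041 0.001  0.0215] 30.9
0.005 [-0.7 -0.4 -1.1] [0.005  0.001  0.0215] 31.15
0.006 [-0.9  0.1 -0.9] [0.0061 0.001  0.0215] 31.4
0.007 [-0.5 -1.4 -0.9] [0.0071 0.001  0.0215] 31.65
0.008 [-1.1 -0.5  0.3] [0.0081 0.001  0.0215] 31.9
0.009 [-1.6 -0.3 -1.3] [0.009  0.001  0.0215] 32.15
0.01 [-5.4 -0.6  2.4] [0.0092 0.0008 0.0213] 32.4
0.011 [-8.7 -0.3  4.4] [0.0093 0.0007 0.0213] 32.65
34.5
```

View pics/s4.png

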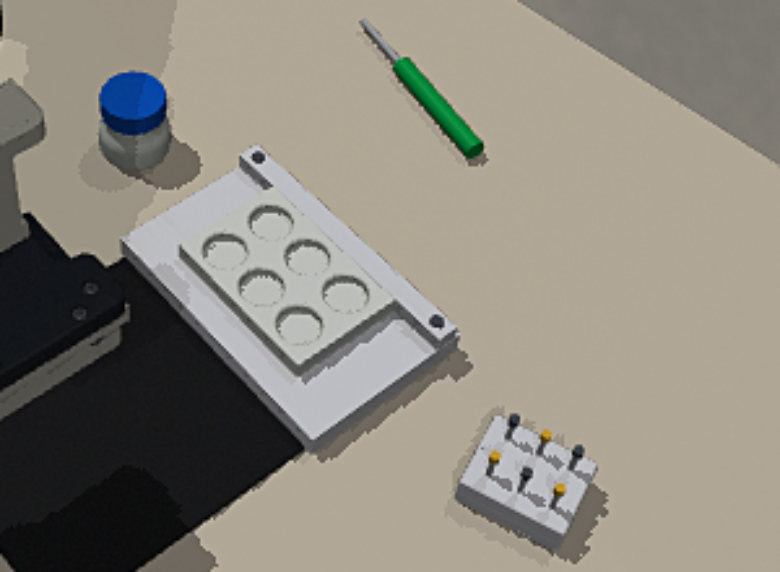

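```bash
python3 - <<'E'
from h import *
robot.job_done(); print(robot.read_t())
E
```

```text
the job is handed in; nothing more can be done
the job is handed in; nothing more can be done
```

The palette now lies wells up on the deck with its edge flush along the back rail, and I've handed the job in. I never gripped or lifted it.

- **To the step:** I pushed it with two spread fingertips until it squared up against the step face.
- **Tipping:** I raised its far edge while pressing toward the step, with 5 to 10 N on the edge throughout. It stood upright by itself with the fingers clear: the camera put it at x −12 to 0 mm, top at about 79 mm.
- **Over and across:** A push on its top sent it over onto the deck. I then pushed it until the force rose to 8.7 N at the rail, with the fingertips within about 1 mm of where I expected to stop.

**Last checks:** The final side picture shows it wholly on the deck and flush, with no visible gap. The jar and bur block look unmoved in that picture. The tooth model was outside it, but looked unmoved in the picture after the palette went over, and the arm did not go near it afterwards. I compared the bystanders by eye only and did not measure them. The arm was clear of everything at hand-in, with the clock at 34.5 s. No check failed or disagreed, apart from 3 to 5 mm of scatter in my first corner estimates of the station. A wrist picture and contact forces confirmed its position after that.

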